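# Find the stamped parts bin and push it to the dispatch line

## Task

One of the two blue parts bins has a red stamp underneath. Without picking anything up, press the tall front of the left-hand bin (as the robot sees it) towards the robot and down until it is tipped right over onto that front and shows its underside, hold it so for a moment and let it back down, then do the same with the right-hand bin. Then push the stamped bin towards the robot until it stands flat on the yellow dispatch line with the tape passing wholly beneath its foot, leaving the other bin in its place and the rest of the bench undisturbed.

Things in the scene. Friction and masses are not known exactly. Their poses are not given: they have to be found in the camera images.
- bin_stamped: Loose, empty, open blue plastic scoop bin, 0.2 to 0.35 kg; the one with the stamp (red disc in a yellow ring, 52 mm, mid-underside, unseen while it stands). Flat foot 84 (x) by 130 mm (y); origin at the centre of the foot's underside, z up. Floor 5 mm, walls 3.5 mm; side and far (+x) walls upright, 35 mm high. Its tall front (-x side) faces the robot within 0.28 rad. Left or right by chance.
- bin_plain: The other bin: same shape, size, colour and behaviour as bin_stamped, bare underside.
- bin_stamped_lip (a point): Middle of the top outer edge (lip) of the stamped bin's tall front panel, x = -86, z = 91 mm from its origin. The panel is flat, 130 mm wide, 60 mm from knee to lip, leans outwards (78 degrees to the bench) and stands free above the side walls. Press its inside near the lip towards the robot and down (1 to 5 N) to tip the bin.
- bin_plain_lip (a point): The same point of the plain bin.
- bin_stamped_knee (a point): Middle of the outer bend of the stamped bin's front, x = -74, z = 32 mm from its origin; a 45-degree face runs from the foot's front edge (x = -42, z = 0) up to it. Tipped, the bin rolls on the foot edge, at 45 degrees onto this face, then on the knee until the panel lies flat on the bench (78 degrees, 1.36 rad), underside facing away from the robot. Let go, it rolls back by itself.
- bin_plain_knee (a point): The same point of the plain bin.
- dispatch_line: The dispatch line: a straight yellow tape on the bench between the bins and the robot, 40 mm wide (its x) and 700 mm long (its y, across the robot's front), flat; origin at its middle, its x away from the robot.
- brass_dapping_block: Loose brass block between the two bins, a round post 36 mm across and 40 mm high; origin at the centre of its underside. Bystander.
- bur_stand: Loose round stepped lilac stand full of burs, 116 mm across, about 90 mm high; origin at the centre of its underside. Bystander.
- hammer: Loose hammer lying on the bench to the right, 220 mm long along its x. Bystander.
- brush: Loose bench brush lying to the left, 180 mm long along its x. Bystander.
- flux_jar: Loose amber jar with a black cap, 56 mm across, 70 mm high; origin at the centre of its underside. Bystander.
- scrap_cup: Loose steel cup, 70 mm across, 70 mm high; origin at the centre of its underside. Bystander.
There are look-alikes about, which are no part of the job. Leave any turquoise look-alike of the bin_stamped alone. What is shaped like the bin_plain but green is not meant.

How it is judged:
By the outcome, as a careful person would: the job done as asked, in the order asked, and still so for the second after the job is handed in, with the robot touching nothing.
It also fails if it takes over 72 s, if anything falls off the work surface, if the arm or the gripper's body presses on something with over 40 N, if the wrist force passes 120 N, or if a joint passes its speed limit or range.

## Robot

A 7-joint arm with a two-finger parallel gripper is mounted at the origin on the work surface. World frame = base frame: x ahead of the robot, y to its left, z up, the work surface at z = 0. Lengths are in m, angles in rad, forces in N, time in s.
With the tool pointing down it reaches from about 0.425 to 1.025 m from the base axis. Payload 9.4 kg.
Tool frame: the origin (TCP) lies at the very end of the fingers, on their centre line; the grasp point (between the pads) lies 19 mm behind it; z points along the fingers, y is the line along which they close (so a half turn about z gives the same grasp; the last joint's range is limited). The gripper opens to 93 mm and grips with 3 to 60 N. Pads are 15 mm wide; open, the fingers measure 128 mm over their backs; the gripper's body (75 mm by 188 mm) begins 65 mm behind the grasp point.
Start: joints at [1.143, 0.599, -0.003, 1.599, 0.002, 0.943, -0.08], TCP at [0.249, -0.681, 0.219] pointing down, gripper open.
Joint ranges: [-2.57, 2.57], [-0.35, 1.97], [-1.29, 1.29], [0.11, 2.56], [-1.05, 4.19], [0.11, 1.86], [-2.63, 2.63]. Speed limits (rad/s): [2.22, 2.22, 3.01, 3.01, 3.14, 3.14, 3.14].

## Interface

Orientations are given as a unit quaternion [x, y, z, w].
In Python, from workcell import robot gives the robot as it stands.
- The arm moves only by the tool send_rows, never from a script. Its argument "plan" is a list of rows, each a list of 3 entries, a list of its own where there are three numbers: the shift along the tool's x, y, z in units of 150 mm (1.0 is 150 mm), then the turn about the tool's z in units of 90 degrees (1.0 is 90 degrees), then the gripper command: -1 is shut, 1 is fully open, values between are in proportion. In form: [[[tx, ty, tz], spin, grip], ...]. A call has 1 to 12 rows; each row shifts and turns the commanded pose from where the row before left it, along the tool's axes as they then stand; what a row does not reach is not made up. A row lasts 1/10 s, in which the tool goes at most 50 mm and 8.59 degrees, less where a joint would pass 70% of its speed; a pose out of reach is approached as far as the arm can. A call with a number of a shift or a turn outside -1 to 1 is refused whole. A call with a gripper value outside its range is refused whole. The fingers move at their own pace and stop on an object; "grip_force" is the grip in N (left out, the last holds). Time passes only in rows, so rows that do not move let the fingers close. It gives the time, the measured TCP pose, the force, the opening and the grip force at its end, in the units of the state.
- robot.state(): the state, without advancing time (a new reading comes with each control period).
- robot.grab_frame(name): name is "scene" or "top" or "wrist"; returns the picture (420x560x3 uint8, blue, green, red); there is no depth.
- robot.get_calibration(name): a dict with "K" (3x3 intrinsics, pixels), "dist_coeffs" ([k1, k2, p1, p2, k3] as OpenCV has them; the pictures are not rectified), "pose" (4x4, takes a point from camera to world coordinates); the wrist camera has in their place "hand_eye" (4x4, takes a point from camera to tool coordinates, whose origin is the TCP and whose axes are the flange's). Camera axes: x right, y up, looking along -z (the intrinsics and any distortion apply to the point x, -y, -z); pixel columns grow to the right and rows downward; lengths in m; the calibration is good to about 2 mm. A picture is of the moment at which its call begins: read the wrist's pose just before it. get_calibration takes no time and is no camera call.
- robot.job_done(): hands the job in; it is judged then, once.
Trained networks look in the newest picture that a camera, given by its name, has taken for a name from the list of things; names that differ only in an ending like _2 or _b are one class to them, and where a whole thing is asked for, a point or a joint stands for the part that bears it (a point fixed in the world has none). Each returns a list of dicts, best first, with "score" (0 to 1); they miss things now and then, are a little off and sometimes report something else, mostly with a low value. They report only what shows in the picture. A call takes as long as a camera call. They do not tell look-alikes from the thing itself.
- robot.boxes_of(query, camera): "location" ([x, y, z] in m, in world coordinates, good to about 4 mm: the middle of the surface that is visible of it).
- robot.cut_out(query, camera): "pixels" (420x560 bool, what is visible of it).
- robot.spot_point(query, camera): "location" ([x, y, z] in m, in world coordinates, good to about 4 mm: a listed point, or the origin of a listed thing).
The state is a dict: "clock": time; "q": joint angles; "joint_velocities": joint speeds; "effort": joint torques, N m; "eef_pos": TCP position; "ee_rot": TCP orientation; "ft_force": force on the tool from outside, world axes, zero at the start; "ft_torque": the same for the moment, N m; "opening": opening from 0.0 (shut) to 1.0 (fully open); "finger_force": force on a finger pad.
Only numpy, scipy, OpenCV 4.12 (cv2) and the standard library are available. Lean on these libraries where they do the work, as an engineer would, in place of code of your own. Each camera call takes 0.05 s, during which the arm holds its last target. There are 200 camera calls.

## Working session

There is one attempt and no reset: what is moved stays moved. The work goes in short steps, Python scripts to look and compute and a tool call to move; the robot and the scene stay as the last step left them, time stands still between calls to the robot, and variables do not carry over. Pictures are saved under pics/ and viewed, at most 10 in all, crops included, and the job is handed in when it is done.

Besides the shell and the picture viewer there is one more tool, called after "Call:" by a JSON object that holds its "fn" and its "kwargs". send_rows: Moves the arm, as the interface text tells. Its arguments: {"type":"object","properties":{"plan":{"type":"array","items":{"type":"array"}},"grip_force":{"type":"number"}},"required":["plan"]}

```bash
mkdir -p pics; ls; cat > h.py <<'E'
import numpy as np, cv2
from scipy.spatial.transform import Rotation as R
from workcell import robot
def proj(p,cam):
    c=robot.get_calibration(cam);T=np.array(c["pose"]);q=np.linalg.inv(T)@np.append(p,1)
    v=np.array([[q[0],-q[1],-q[2]]]);o,_=cv2.projectPoints(v,np.zeros(3),np.zeros(3),np.array(c["K"]),np.array(c["dist_coeffs"]));return o.ravel()
def unproj(uv,cam,z=0):
    c=robot.get_calibration(cam);T=np.array(c["pose"])
    n=cv2.undistortPoints(np.array([[uv]],float),np.array(c["K"]),np.array(c["dist_coeffs"])).ravel()
    d=T[:3,:3]@np.array([n[0],-n[1],-1]);o=T[:3,3];return o+d*(z-o[2])/d[2]
E
python3 - <<'E'
from h import *
a=robot.grab_frame("scene");b=robot.grab_frame("top")
cv2.imwrite("pics/a.png",a);cv2.imwrite("pics/b.png",b)
s=robot.state();print(s["clock"],s["eef_pos"],s["ee_rot"],s["q"],s["ft_force"],s["opening"])
for n in ["bin_stamped","bin_stamped_lip","bin_stamped_knee","dispatch_line","brass_dapping_block","bur_stand","hammer","brush","flux_jar","scrap_cup"]:
  for c in ["top","scene"]:
    for d in robot.spot_point(n,c): print(n,c,round(d["score"],2),np.round(d["location"],3),np.round(proj(d["location"],c)))
E
```

```text
pics
0.1 [ 0.24899255 -0.6804386   0.21783024] [ 9.84647406e-01  1.74553668e-01 -1.83148252e-04 -6.84611730e-04] [ 1.14330662  0.60007178 -0.00257559  1.60003969  0.00180991  0.94290084
 -0.07977561] [ 0.13094994 -0.21897682 -0.0094692 ] 0.9966411311155657
bin_stamped top 0.84 [0.195 0.412 0.002] [155. 281.]
bin_stamped top 0.69 [ 0.614  0.201 -0.001] [220. 163.]
bin_stamped scene 0.67 [0.194 0.407 0.   ] [440. 196.]
bin_stamped_lip top 0.93 [0.533 0.221 0.088] [210. 183.]
bin_stamped_lip top 0.73 [0.276 0.429 0.091] [144. 259.]
bin_stamped_lip top 0.5 [0.672 0.438 0.001] [154. 145.]
bin_stamped_lip scene 0.79 [0.529 0.221 0.093] [353. 230.]
bin_stamped_lip scene 0.63 [0.276 0.432 0.09 ] [454. 192.]
bin_stamped_knee top 0.84 [0.546 0.213 0.034] [214. 181.]
bin_stamped_knee top 0.61 [0.266 0.428 0.035] [149. 261.]
bin_stamped_knee scene 0.72 [0.545 0.215 0.032] [346. 251.]
bin_stamped_knee scene 0.69 [0.268 0.433 0.029] [449. 207.]
dispatch_line top 0.84 [0.417 0.039 0.   ] [264. 220.]
dispatch_line scene 0.67 [ 0.416  0.033 -0.004] [296. 210.]
brass_dapping_block top 0.39 [0.572 0.00
[... 187 characters left out ...]
001] [155. 145.]
bur_stand top 0.68 [ 0.602 -0.168 -0.002] [324. 169.]
bur_stand top 0.16 [0.532 0.217 0.09 ] [211. 183.]
bur_stand scene 0.95 [0.671 0.435 0.001] [424. 329.]
hammer top 0.88 [ 0.444 -0.424  0.004] [396. 216.]
hammer scene 0.62 [ 0.446 -0.418 -0.   ] [158. 177.]
brush top 0.9 [0.434 0.469 0.   ] [142. 212.]
brush top 0.59 [ 0.787  0.001 -0.001] [278. 116.]
brush scene 0.65 [ 0.432  0.475 -0.001] [454. 259.]
flux_jar top 0.31 [ 0.433  0.469 -0.   ] [142. 212.]
flux_jar scene 0.96 [ 0.79   0.007 -0.001] [226. 308.]
scrap_cup top 0.55 [ 0.668 -0.446 -0.003] [402. 153.]
scrap_cup scene 0.57 [ 0.671 -0.444  0.001] [103. 221.]
scrap_cup scene 0.35 [ 0.572 -0.     0.003] [263. 242.]
```

View pics/a.png

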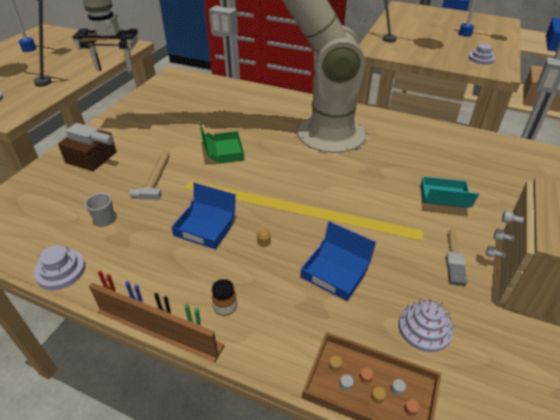

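View pics/b.png

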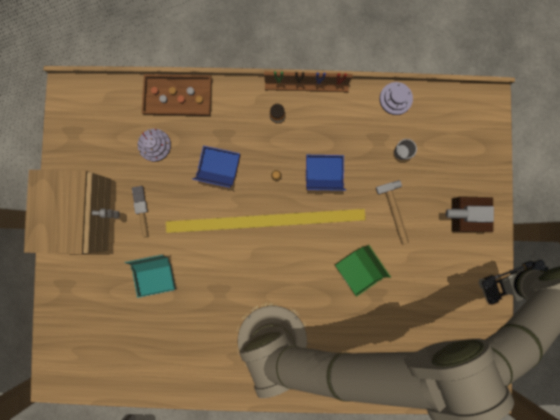

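The scene and top views show two blue bins. The robot's left-hand bin is at scene (340,262) / top (220,166). The right-hand bin is at scene (205,215) / top (325,172). The green bin at top (362,270) and the turquoise one at top (153,277) are look-alikes and not meant, because both targets are blue. Next I refine the bin and tape poses by silhouette fitting and save one enlarged crop to confirm.

```bash
cat > fit.py <<'E'
from h import *
from scipy.optimize import minimize
yy=.065
prof=[(-.042,0),(.042,0),(.042,.035),(-.0747,.035),(-.074,.032)]
pan=[(-.074,.032),(-.086,.091),(-.0825,.091),(-.070,.035)]
def pts(pr): return np.array([[x,s*yy,z] for x,z in pr for s in(-1,1)])
A,B=pts(prof),pts(pan)
def cams():
    o={}
    for c in("top","scene"):
        im=robot.grab_frame(c);h=cv2.cvtColor(im,cv2.COLOR_BGR2HSV)
        o[c]=(im,cv2.inRange(h,(106,120,40),(125,255,255)))
    return o
S=4
def render(p,cam,cal):
    m=np.zeros((420*S,560*S),np.uint8);c,s=np.cos(p[2]),np.sin(p[2])
    for P in(A,B):
        W=P@np.array([[c,-s,0],[s,c,0],[0,0,1]]).T+[p[0],p[1],0]
        Ti=np.linalg.inv(np.array(cal["pose"]));q=W@Ti[:3,:3].T+Ti[:3,3]
        o,_=cv2.projectPoints(q*[1,-1,-1],np.zeros(3),np.zeros(3),np.array(cal["K"]),np.array(cal["dist_coeffs"]))
        cv2.fillConvexPoly(m,cv2.convexHull(((o+.5)*S-.5).round().astype(np.int32)),255)
    return cv2.resize(m,(560,420),interpolation=cv2.INTER_AREA)/255.
def fit(o,p0):
    cal={c:robot.get_calibration(c) for c in o}
    ms={}
    for c,(im,m) in o.items():
        u=proj([p0[0],p0[1],.03],c);k=np.zeros_like(m);cv2.circle(k,tuple(int(v) for v in u),50,255,-1)
        ms[c]=cv2.morphologyEx(m&k,cv2.MORPH_CLOSE,np.ones((9,9)))/255.
    def cost(p):
        return sum(np.abs(render(p,c,cal[c])-ms[c]).sum()/ms[c].sum() for c in o)
    best=min((minimize(cost,p0,method="Nelder-Mead",options=dict(initial_simplex=np.array(p0)+np.array([[0,0,0],[.012*s,0,0],[0,.012,0],[0,0,.12*s]]))) for s in(1,-1)),key=lambda r:r.fun)
    return best.x,best.fun
E
python3 - <<'E'
from fit import *
o=cams()
for p in([.614,.201,-.236],[.602,-.168,.02]): x,f=fit(o,p);print(x.round(4),round(f,3))
im=o["top"][0];h=cv2.cvtColor(im,cv2.COLOR_BGR2HSV);m=cv2.inRange(h,(20,150,120),(32,255,255))
ys,xs=np.nonzero(m);k=(ys>205)&(ys<235)&(xs>160)&(xs<372);W=np.array([unproj((a,b),"top")[:2] for a,b in zip(xs[k],ys[k])])
b=np.polyfit(W[:,1],W[:,0],1);r=W[:,0]-np.polyval(b,W[:,1]);print("tape x=",b,"halfw",np.percentile(r,[2,98]),W[:,1].min(),W[:,1].max())
im=o["scene"][0][150:320,150:400];cv2.imwrite("pics/c.png",cv2.resize(im,None,fx=3,fy=3,interpolation=cv2.INTER_CUBIC))
E
```

```text
[ 0.6104  0.2018 -0.1477] 0.477
[ 0.6044 -0.17   -0.0478] 0.426
tape x= [-0.09063397  0.41856188] halfw [-0.0192768   0.01926105] -0.311734141121871 0.3829008017433654
```

View pics/c.png

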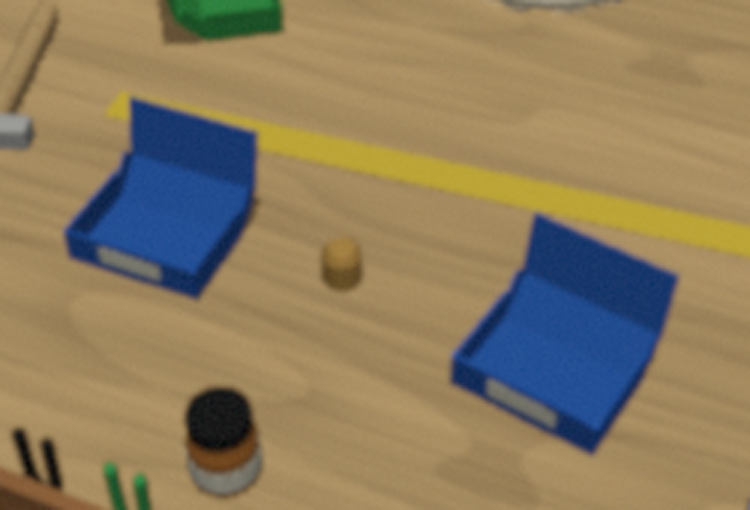

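Both targets are the blue bins, at crop (190,210) on the right and (590,330) on the left. The brass post is at (342,262) and the jar at (222,440). The silhouette fit is poor, so I'm improving the mask.

```bash
sed -i 's/o\[c\]=(im,.*/d=im.astype(int);o[c]=(im,((d[...,0]-d[...,2]>25)\&(d[...,0]-d[...,1]>12)).astype(np.uint8)*255)/' fit.py
python3 - <<'E'
from fit import *
o=cams();L=[]
for p in([.612,.201,-.2],[.603,-.168,0]):
  x,f=fit(o,p);print(x.round(4),round(f,3))
  for c in o:
    x1,f1=fit({c:o[c]},p);print(c,x1.round(4),round(f1,3))
    im=o[c][0].copy();r=render(x,c,robot.get_calibration(c));
    im[...,2]=np.where(r>.5,255,im[...,2]);im[...,1]=np.where(o[c][1]>0,255,im[...,1])
    u=proj([x[0],x[1],.03],c).astype(int);L.append(cv2.resize(im[u[1]-45:u[1]+45,u[0]-60:u[0]+60],None,fx=3,fy=3,interpolation=0))
cv2.imwrite("pics/d.png",np.vstack([np.hstack(L[:2]),np.hstack(L[2:])]))
E
```

```text
[ 0.6134  0.2009 -0.1773] 0.206
top [ 0.6166  0.1998 -0.1386] 0.134
scene [ 0.6106  0.2018 -0.1835] 0.062
[ 0.6031 -0.169  -0.0293] 0.197
top [ 0.6049 -0.1657 -0.0045] 0.114
scene [ 0.599  -0.1711 -0.0268] 0.073
```

View pics/d.png

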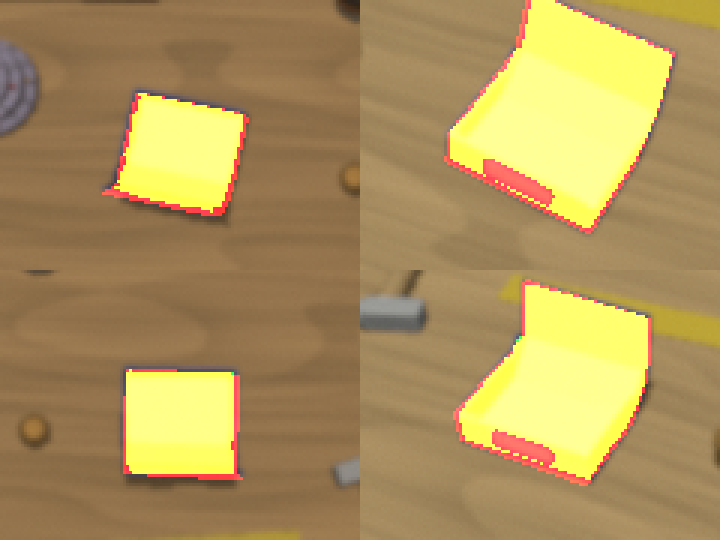

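Call:
{"fn": "send_rows", "kwargs": {"plan": [[[0.2325, -0.1925, 0], 0, 0], [[0.2325, -0.1925, 0], 0, 0], [[0.2325, -0.1925, 0], 0, 0], [[0.2325, -0.1925, 0], 0, 0], [[0.2325, -0.1925, 0], 0, 0], [[0.2325, -0.1925, 0], 0, 0], [[0.2325, -0.1925, 0], 0, 0], [[0.2325, -0.1925, 0], 0, 0], [[0.2325, -0.1925, 0], 0, 0], [[0.2325, -0.1925, 0], 0, 0], [[0.2325, -0.1925, 0], 0, 0]]}}

```text
clock: 2.4
eef_pos: [0.5011, -0.2491, 0.2189]
ee_rot: [0.985, 0.174, 0.0, 0.0]
ft_force: [0.6, -0.7, 0.3]
opening: 0.5
finger_force: 0.0
```

Call:
{"fn": "send_rows", "kwargs": {"plan": [[[0.1425, -0.2755, 0], 0, 0], [[0.1425, -0.2755, 0], 0, 0], [[0.1425, -0.2755, 0], 0, 0], [[0.1425, -0.2755, 0], 0, 0], [[0.1425, -0.2755, 0], 0, 0], [[0.1425, -0.2755, 0], 0, 0], [[0.1425, -0.2755, 0], 0, 0], [[0.1425, -0.2755, 0], 0, 0], [[0.1425, -0.2755, 0], 0, 0], [[0.1425, -0.2755, 0], 0, 0]]}}

```text
clock: 3.4
eef_pos: [0.559, 0.2128, 0.2189]
ee_rot: [0.985, 0.174, 0.0, -0.0]
ft_force: [2.2, 0.1, 0.7]
opening: 0.502
finger_force: 0.0
```

Call:
{"fn": "send_rows", "kwargs": {"plan": [[[0, 0, 0], 0.086, 0], [[0, 0, 0], 0.086, 0], [[0, 0, 0], 0.086, 0], [[0, 0, 0], 0.086, 0], [[0, 0, 0], 0, 0], [[0, 0, 0], 0, 0]]}}

```text
clock: 4.0
eef_pos: [0.5589, 0.211, 0.2187]
ee_rot: [0.996, -0.093, 0.0, 0.0]
ft_force: [0.7, -0.2, -0.1]
opening: 0.502
finger_force: 0.0
```

Call:
{"fn": "send_rows", "kwargs": {"plan": [[[0, 0, 0.22], 0, 0], [[0, 0, 0.22], 0, 0], [[0, 0, 0.22], 0, 0], [[0, 0, 0.15], 0, 0], [[0, 0, 0.1], 0, 0], [[0, 0, 0], 0, 0], [[-0.03, 0, 0], 0, 0], [[-0.03, 0, 0], 0, 0], [[0, 0, 0], 0, 0]]}}

```text
clock: 4.9
eef_pos: [0.5497, 0.2129, 0.0832]
ee_rot: [0.996, -0.094, 0.0, -0.0]
ft_force: [-0.1, -0.1, 0.6]
opening: 0.5
finger_force: 0.0
```

Call:
{"fn": "send_rows", "kwargs": {"plan": [[[-0.02, 0, 0], 0, 0], [[-0.02, 0, 0], 0, 0], [[-0.02, 0, 0], 0, 0], [[0, 0, 0], 0, 0]]}}

```text
clock: 5.3
eef_pos: [0.541, 0.2144, 0.0823]
ee_rot: [0.996, -0.094, 0.0, -0.0]
ft_force: [0.1, -0.3, 0.5]
opening: 0.502
finger_force: 0.3
```

Call:
{"fn": "send_rows", "kwargs": {"plan": [[[-0.02, 0, 0], 0, 0], [[-0.044, 0, 0.02], 0, 0], [[-0.044, 0, 0.03], 0, 0], [[-0.044, 0, 0.032], 0, 0], [[0, 0, 0], 0, 0]]}}

```text
clock: 5.8
eef_pos: [0.517, 0.2186, 0.0689]
ee_rot: [0.996, -0.094, -0.001, 0.0]
ft_force: [0.2, 1.0, 0.7]
opening: 0.501
finger_force: 0.2
```

```bash
python3 - <<'E'
from h import *
a=robot.grab_frame("scene");cv2.imwrite("pics/e.png",cv2.resize(a[150:320,150:430],None,fx=2.8,fy=2.8))
E
```

```text
(no output)
```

View pics/e.png

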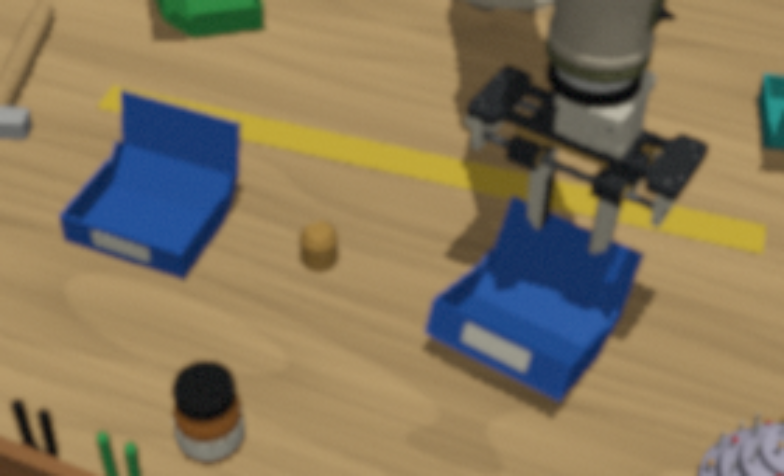

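The left bin (crop 530,310) is tipping as planned, with both fingers on the inside of its panel near the lip at about (570,235). I continue along the roll path.

Call:
{"fn": "send_rows", "kwargs": {"plan": [[[-0.035, 0, 0.037], 0, 0], [[-0.035, 0, 0.039], 0, 0], [[-0.035, 0, 0.04], 0, 0], [[-0.025, 0, 0.045], 0, 0], [[-0.024, 0, 0.047], 0, 0], [[-0.023, 0, 0.048], 0, 0], [[0, 0, 0], 0, 0]]}}

```text
clock: 6.55
eef_pos: [0.4921, 0.2235, 0.0304]
ee_rot: [0.996, -0.094, -0.001, 0.0]
ft_force: [1.1, 0.1, 1.4]
opening: 0.5
finger_force: 1.2
```

Call:
{"fn": "send_rows", "kwargs": {"plan": [[[-0.015, 0, 0.025], 0, 0], [[-0.015, 0, 0.025], 0, 0], [[-0.014, 0, 0.026], 0, 0], [[-0.008, 0, 0.033], 0, 0], [[-0.008, 0, 0.033], 0, 0], [[-0.005, 0, 0.026], 0, 0], [[0, 0, 0], 0, 0]]}}

```text
clock: 7.25
eef_pos: [0.4827, 0.2253, 0.0056]
ee_rot: [0.996, -0.095, -0.001, 0.0]
ft_force: [0.8, 0.2, 1.2]
opening: 0.499
finger_force: 0.7
```

Call:
{"fn": "send_rows", "kwargs": {"plan": [[[0, 0, 0.006], 0, 0], [[0, 0, 0.006], 0, 0], [[0, 0, 0], 0, 0]]}}

```text
clock: 7.55
eef_pos: [0.4828, 0.2253, 0.0044]
ee_rot: [0.996, -0.095, -0.0, 0.0]
ft_force: [-0.6, 0.1, 1.3]
opening: 0.499
finger_force: 0.7
```

Call:
{"fn": "send_rows", "kwargs": {"plan": [[[0, 0, 0.006], 0, 0], [[0, 0, 0.006], 0, 0], [[0, 0, 0], 0, 0], [[0, 0, 0], 0, 0]]}}

```text
clock: 7.95
eef_pos: [0.483, 0.2253, 0.0038]
ee_rot: [0.996, -0.095, 0.0, -0.0]
ft_force: [-4.0, -0.7, 18.2]
opening: 0.499
finger_force: 9.6
```

```bash
python3 - <<'E'
from h import *
a=robot.grab_frame("scene");cv2.imwrite("pics/f.png",cv2.resize(a[150:320,150:430],None,fx=2.8,fy=2.8))
E
```

```text
(no output)
```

View pics/f.png

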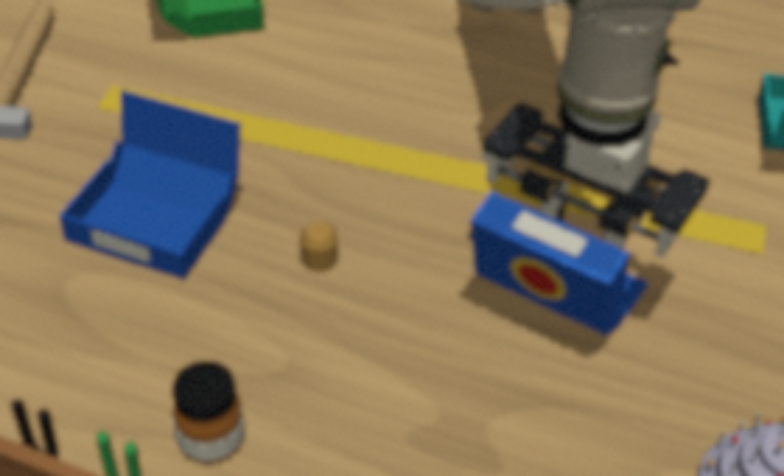

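The left bin is fully over, with the underside facing the camera and the red/yellow stamp at crop (538,280), so the left bin is the stamped one. I ease the press, hold briefly, then let it back along the reverse path.

Call:
{"fn": "send_rows", "kwargs": {"plan": [[[0, 0, -0.006], 0, 0], [[0, 0, 0], 0, 0], [[0, 0, 0], 0, 0], [[0, 0, 0], 0, 0], [[0, 0, 0], 0, 0], [[0, 0, 0], 0, 0], [[0, 0, 0], 0, 0], [[0, 0, 0], 0, 0]]}}

```text
clock: 8.8
eef_pos: [0.4832, 0.2252, 0.0038]
ee_rot: [0.996, -0.095, 0.0, -0.0]
ft_force: [-1.6, -0.0, 9.8]
opening: 0.5
finger_force: 4.8
```

Call:
{"fn": "send_rows", "kwargs": {"plan": [[[0, 0, -0.018], 0, 0], [[0.005, 0, -0.026], 0, 0], [[0.008, 0, -0.033], 0, 0], [[0.008, 0, -0.033], 0, 0], [[0.014, 0, -0.026], 0, 0], [[0.015, 0, -0.025], 0, 0], [[0.015, 0, -0.025], 0, 0], [[0.023, 0, -0.048], 0, 0], [[0.024, 0, -0.047], 0, 0], [[0.025, 0, -0.045], 0, 0], [[0.035, 0, -0.04], 0, 0], [[0.035, 0, -0.039], 0, 0]]}}

```text
clock: 10.0
eef_pos: [0.5143, 0.2194, 0.0649]
ee_rot: [0.996, -0.095, 0.0, -0.0]
ft_force: [1.1, -0.5, 0.9]
opening: 0.502
finger_force: 0.2
```

Call:
{"fn": "send_rows", "kwargs": {"plan": [[[0.035, 0, -0.037], 0, 0], [[0.044, 0, -0.032], 0, 0], [[0.044, 0, -0.03], 0, 0], [[0.044, 0, -0.02], 0, 0], [[0.03, 0, 0], 0, 0], [[0.04, 0, 0], 0, 0], [[0.06, 0, 0], 0, 0], [[0, 0, -0.2], 0, 0], [[0, 0, -0.25], 0, 0], [[0, 0, -0.25], 0, 0], [[0, 0, 0], 0, 0]]}}

```text
clock: 11.1
eef_pos: [0.5601, 0.2117, 0.1915]
ee_rot: [0.995, -0.095, 0.003, -0.002]
ft_force: [0.1, 1.0, 0.3]
opening: 0.499
finger_force: 0.0
```

```bash
python3 - <<'E'
from fit import *
o=cams()
for p in([.612,.201,-.18],[.602,-.169,-.02]):
  x1,f1=fit({"scene":o["scene"]},p);print(x1.round(4),round(f1,3))
E
```

```text
[ 0.6093  0.2    -0.1983] 0.064
[ 0.5995 -0.1719 -0.0421] 0.073
```

Call:
{"fn": "send_rows", "kwargs": {"plan": [[[0, 0, 0], -0.051, 0], [[0, 0, 0], -0.051, 0], [[0, 0.2817, 0], 0, 0], [[0, 0.2817, 0], 0, 0], [[0, 0.2817, 0], 0, 0], [[0, 0.2817, 0], 0, 0], [[0, 0.2817, 0], 0, 0], [[0, 0.2817, 0], 0, 0], [[0, 0.2817, 0], 0, 0], [[0, 0.2817, 0], 0, 0], [[0, 0.2817, 0], 0, 0], [[0, 0, 0], 0, 0]]}}

```text
clock: 12.4
eef_pos: [0.5445, -0.1758, 0.1854]
ee_rot: [1.0, -0.019, -0.001, 0.001]
ft_force: [0.0, 0.5, -0.3]
opening: 0.5
finger_force: 0.0
```

Call:
{"fn": "send_rows", "kwargs": {"plan": [[[0.01, -0.048, 0], 0, 0], [[0, 0, 0.22], 0, 0], [[0, 0, 0.22], 0, 0], [[0, 0, 0.15], 0, 0], [[0, 0, 0.1], 0, 0], [[0, 0, 0], 0, 0], [[-0.03, 0, 0], 0, 0], [[-0.03, 0, 0], 0, 0], [[-0.03, 0, 0], 0, 0], [[0, 0, 0], 0, 0]]}}

```text
clock: 13.4
eef_pos: [0.5339, -0.1615, 0.0844]
ee_rot: [1.0, -0.015, 0.0, 0.0]
ft_force: [-0.5, 0.6, -0.5]
opening: 0.502
finger_force: 0.0
```

Call:
{"fn": "send_rows", "kwargs": {"plan": [[[0, 0.04, 0.01], 0, 0], [[-0.02, 0, 0], 0, 0], [[-0.02, 0, 0], 0, 0], [[-0.02, 0, 0.005], 0, 0], [[-0.044, 0, 0.02], 0, 0], [[-0.044, 0, 0.03], 0, 0], [[-0.044, 0, 0.032], 0, 0], [[0, 0, 0], 0, 0]]}}

```text
clock: 14.2
eef_pos: [0.5037, -0.1665, 0.0682]
ee_rot: [1.0, -0.015, -0.001, -0.0]
ft_force: [0.5, -0.6, 1.1]
opening: 0.497
finger_force: 0.3
```

Call:
{"fn": "send_rows", "kwargs": {"plan": [[[-0.035, 0, 0.037], 0, 0], [[-0.035, 0, 0.039], 0, 0], [[-0.035, 0, 0.04], 0, 0], [[-0.025, 0, 0.045], 0, 0], [[-0.024, 0, 0.047], 0, 0], [[-0.023, 0, 0.048], 0, 0], [[0, 0, 0], 0, 0]]}}

```text
clock: 14.9
eef_pos: [0.4784, -0.1658, 0.0297]
ee_rot: [1.0, -0.015, -0.001, -0.0]
ft_force: [0.9, 0.6, 3.5]
opening: 0.5
finger_force: 1.5
```

Call:
{"fn": "send_rows", "kwargs": {"plan": [[[-0.015, 0, 0.025], 0, 0], [[-0.015, 0, 0.025], 0, 0], [[-0.014, 0, 0.026], 0, 0], [[-0.008, 0, 0.033], 0, 0], [[-0.008, 0, 0.033], 0, 0], [[-0.005, 0, 0.026], 0, 0], [[0, 0, 0.01], 0, 0], [[0, 0, 0], 0, 0]]}}

```text
clock: 15.7
eef_pos: [0.4688, -0.1655, 0.0039]
ee_rot: [1.0, -0.015, -0.0, -0.0]
ft_force: [-0.6, -0.4, 3.5]
opening: 0.502
finger_force: 1.2
```

Contact at z = 3.9 mm. I press slightly more, hold, and check with a picture.

Call:
{"fn": "send_rows", "kwargs": {"plan": [[[0, 0, 0.004], 0, 0], [[0, 0, 0], 0, 0], [[0, 0, 0], 0, 0], [[0, 0, 0], 0, 0], [[0, 0, 0], 0, 0], [[0, 0, 0], 0, 0], [[0, 0, 0], 0, 0], [[0, 0, 0], 0, 0], [[0, 0, 0], 0, 0]]}}

```text
clock: 16.6
eef_pos: [0.4689, -0.1656, 0.0038]
ee_rot: [1.0, -0.015, -0.0, 0.0]
ft_force: [-1.1, 0.9, 12.8]
opening: 0.502
finger_force: 6.2
```

```bash
python3 - <<'E'
from h import *
a=robot.grab_frame("scene");cv2.imwrite("pics/g.png",cv2.resize(a[150:320,150:430],None,fx=2.8,fy=2.8))
E
```

```text
(no output)
```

View pics/g.png

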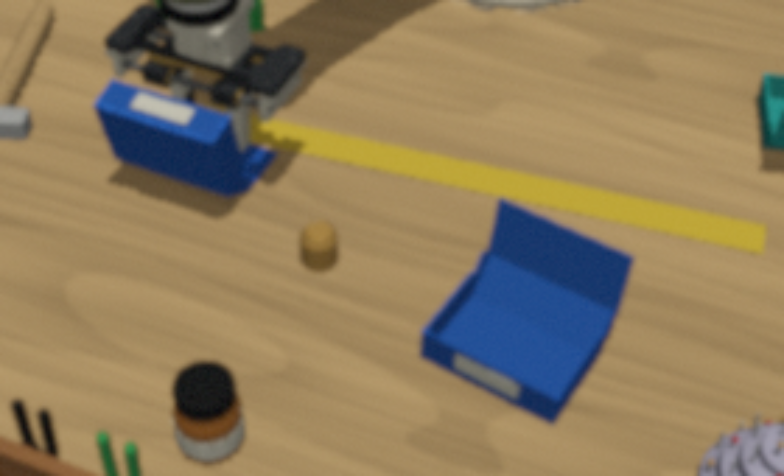

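The right bin is right over and its underside at crop (180,150) is bare. The left bin is back flat at (530,315). I let the right bin back down.

Call:
{"fn": "send_rows", "kwargs": {"plan": [[[0, 0, -0.014], 0, 0], [[0.005, 0, -0.026], 0, 0], [[0.008, 0, -0.033], 0, 0], [[0.008, 0, -0.033], 0, 0], [[0.014, 0, -0.026], 0, 0], [[0.015, 0, -0.025], 0, 0], [[0.015, 0, -0.025], 0, 0], [[0.023, 0, -0.048], 0, 0], [[0.024, 0, -0.047], 0, 0], [[0.025, 0, -0.045], 0, 0], [[0.035, 0, -0.04], 0, 0], [[0.035, 0, -0.039], 0, 0]]}}

```text
clock: 17.85
eef_pos: [0.5009, -0.1665, 0.0641]
ee_rot: [1.0, -0.015, 0.0, 0.0]
ft_force: [0.1, -0.3, 0.1]
opening: 0.504
finger_force: 0.3
```

Call:
{"fn": "send_rows", "kwargs": {"plan": [[[0.035, 0, -0.037], 0, 0], [[0.044, 0, -0.032], 0, 0], [[0.044, 0, -0.03], 0, 0], [[0.044, 0, -0.02], 0, 0], [[0.03, 0, 0], 0, 0], [[0.04, 0, 0], 0, 0], [[0.06, 0, 0], 0, 0], [[0, 0, -0.2], 0, 0], [[0, 0, -0.2], 0, 0], [[0, 0, -0.2], 0, 0], [[0, 0, 0], 0, 0], [[0, 0, 0], 0, 0]]}}

```text
clock: 19.05
eef_pos: [0.5453, -0.1678, 0.1716]
ee_rot: [1.0, -0.015, 0.0, 0.0]
ft_force: [-0.2, -0.1, -0.2]
opening: 0.498
finger_force: 0.0
```

```bash
python3 - <<'E'
from fit import *
o=cams()
for p in([.612,.201,-.18],[.602,-.169,-.02]):
 for c in o:
  x1,f1=fit({c:o[c]},p);print(c,x1.round(4),round(f1,3))
s=robot.state();print(s["eef_pos"],s["ee_rot"])
E
```

```text
top [ 0.6151  0.1997 -0.1519] 0.132
scene [ 0.6101  0.2009 -0.1966] 0.062
top [ 0.6092 -0.1475 -0.4525] 6.706
scene [ 0.5948 -0.1729 -0.0765] 0.071
[ 0.54440566 -0.16759579  0.17035866] [ 9.99893238e-01 -1.45885721e-02 -8.11341446e-04 -1.69593395e-04]
```

Call:
{"fn": "send_rows", "kwargs": {"plan": [[[0.092, -0.266, 0], 0, 0.7], [[0.092, -0.266, 0], 0, 0.7], [[0.092, -0.266, 0], 0, 0.7], [[0.092, -0.266, 0], 0, 0.7], [[0.092, -0.266, 0], 0, 0.7], [[0.092, -0.266, 0], 0, 0.7], [[0.092, -0.266, 0], 0, 0.7], [[0.092, -0.266, 0], 0, 0.7], [[0.092, -0.266, 0], 0, 0.7], [[0, 0, 0], 0.051, 0.7], [[0, 0, 0], 0.051, 0.7], [[0, 0, 0], 0, 0.7]]}}

```text
clock: 20.35
eef_pos: [0.6788, 0.1878, 0.1693]
ee_rot: [0.995, -0.095, -0.001, 0.001]
ft_force: [1.1, 0.2, -1.5]
opening: 0.849
finger_force: 0.0
```

```bash
python3 - <<'E'
from fit import *
o=cams();c="scene"
x1,f1=fit({c:o[c]},[.602,-.169,-.02]);print(c,x1.round(4),round(f1,3))
c="top";x1,f1=fit({c:o[c]},[.602,-.169,-.02]);print(c,x1.round(4),round(f1,3))
s=robot.state();print(s["clock"],s["eef_pos"],s["ee_rot"])
E
```

```text
scene [ 0.5954 -0.1717 -0.0715] 0.071
top [ 0.6009 -0.168  -0.0488] 0.101
20.45 [0.67906167 0.1872813  0.17007125] [ 9.95616851e-01 -9.35204680e-02 -8.44909832e-04  5.42206596e-04]
```

Call:
{"fn": "send_rows", "kwargs": {"plan": [[[0, 0, 0.22], 0, 0.7], [[0, 0, 0.22], 0, 0.7], [[0, 0, 0.22], 0, 0.7], [[0, 0, 0.2], 0, 0.7], [[0, 0, 0.12], 0, 0.7], [[0, 0, 0.06], 0, 0.7], [[0, 0, 0], 0, 0.7], [[-0.05, 0, 0], 0, 0.7], [[-0.05, 0, 0], 0, 0.7]]}}

```text
clock: 21.35
eef_pos: [0.6651, 0.1906, 0.0167]
ee_rot: [0.996, -0.095, 0.001, -0.0]
ft_force: [0.7, -0.5, 0.5]
opening: 0.847
finger_force: 1.5
```

Call:
{"fn": "send_rows", "kwargs": {"plan": [[[-0.05, 0, 0], 0, 0.7], [[-0.05, 0, 0], 0, 0.7], [[-0.06, 0, 0], -0.01, 0.7], [[-0.06, 0, 0], -0.01, 0.7], [[-0.06, 0, 0], -0.01, 0.7], [[-0.06, 0, 0], -0.01, 0.7], [[-0.06, 0, 0], -0.01, 0.7], [[-0.06, 0, 0], -0.01, 0.7], [[-0.06, 0, 0], -0.01, 0.7], [[-0.06, 0, 0], -0.01, 0.7], [[-0.03, 0, 0], 0, 0.7]]}}

```text
clock: 22.45
eef_pos: [0.5729, 0.2031, 0.0152]
ee_rot: [1.0, -0.031, -0.001, 0.0]
ft_force: [1.6, -0.5, 0.8]
opening: 0.85
finger_force: 0.7
```

```bash
python3 - <<'E'
from h import *
a=robot.grab_frame("scene");cv2.imwrite("pics/i.png",cv2.resize(a[150:320,150:430],None,fx=2.8,fy=2.8))
E
```

```text
(no output)
```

View pics/i.png

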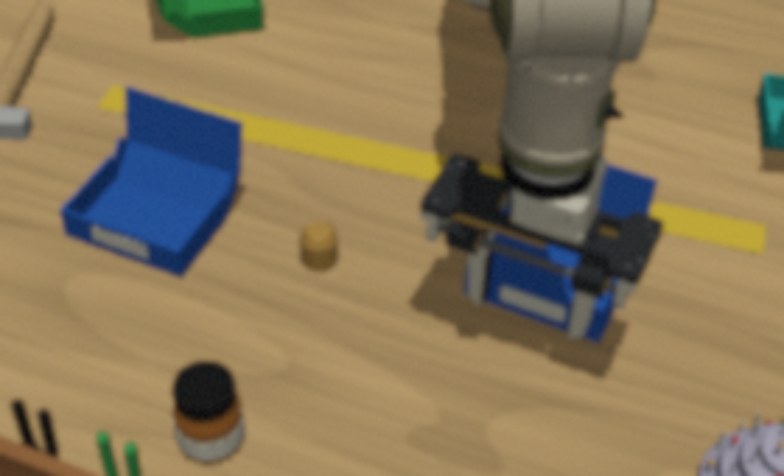

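The stamped bin at crop (555,270) is sliding squarely in front of the two fingers and turning in line with the tape. I carry on to the line.

Call:
{"fn": "send_rows", "kwargs": {"plan": [[[-0.06, 0, 0], -0.009, 0.7], [[-0.08, 0, 0], -0.011, 0.7], [[-0.08, 0, 0], -0.011, 0.7], [[-0.08, 0, 0], -0.011, 0.7], [[-0.08, 0, 0], -0.011, 0.7], [[-0.08, 0, 0], -0.011, 0.7], [[-0.08, 0, 0], -0.011, 0.7], [[-0.08, 0, 0], -0.011, 0.7], [[-0.08, 0, 0], -0.011, 0.7], [[-0.06, 0, 0], 0, 0.7], [[-0.04, 0, 0], 0, 0.7], [[-0.025, 0, 0], 0, 0.7]]}}

```text
clock: 23.7
eef_pos: [0.4504, 0.201, 0.0154]
ee_rot: [0.999, 0.044, 0.0, -0.0]
ft_force: [0.5, -0.1, 0.5]
opening: 0.848
finger_force: 0.7
```

Call:
{"fn": "send_rows", "kwargs": {"plan": [[[0, 0, 0], 0, 0.7], [[0.05, 0, 0], 0, 0.7], [[0.15, 0, 0], 0, 0.7], [[0.2, 0, 0], 0, 0.7], [[0, 0, -0.25], 0, 0.7], [[0, 0, -0.25], 0, 0.7], [[0, 0, -0.25], 0, 0.7], [[0, 0, -0.25], 0, 0.7], [[0, 0, -0.25], 0, 0.7], [[0, 0, -0.25], 0, 0.7]]}}

```text
clock: 24.7
eef_pos: [0.5109, 0.2059, 0.2423]
ee_rot: [0.999, 0.044, 0.0, 0.0]
ft_force: [0.3, 0.4, -0.7]
opening: 0.848
finger_force: 0.0
```

Call:
{"fn": "send_rows", "kwargs": {"plan": [[[0, 0.28, 0], 0, 0.7], [[0, 0.28, 0], 0, 0.7], [[0, 0.28, 0], 0, 0.7], [[0, 0.28, 0], 0, 0.7], [[0, 0.28, 0], 0, 0.7], [[0, 0, 0], 0, 0.7], [[0, 0, 0], 0, 0.7]]}}

```text
clock: 25.4
eef_pos: [0.5294, -0.0041, 0.2405]
ee_rot: [0.999, 0.043, 0.0, 0.0]
ft_force: [-0.2, 0.0, -0.2]
opening: 0.847
finger_force: 0.0
```

```bash
python3 - <<'E'
from fit import *
o=cams()
for p in([.4,.2,.09],[.6,-.17,-.05]):
 for c in o:
  x1,f1=fit({c:o[c]},p);print(c,x1.round(4),round(f1,3))
a=np.hstack([cv2.resize(o["scene"][0][150:320,150:430],None,fx=1.4,fy=1.4),cv2.resize(o["top"][0][100:270,130:410],None,fx=1.4,fy=1.4)])
cv2.imwrite("pics/j.png",a);s=robot.state();print(s["clock"],s["eef_pos"])
for n in ["brass_dapping_block","flux_jar","bur_stand","brush","hammer","scrap_cup"]:
  print(n,[np.round(d["location"],3) for d in robot.spot_point(n,"scene")][:1])
E
```

```text
top [0.4014 0.1984 0.085 ] 0.136
scene [0.3942 0.1979 0.0939] 0.071
top [ 0.6    -0.1705 -0.05  ] 0.215
scene [ 0.5951 -0.1727 -0.0891] 0.076
25.5 [ 0.5292552  -0.00195229  0.24037759]
brass_dapping_block [array([ 0.575, -0.002,  0.005])]
flux_jar [array([ 0.787,  0.005, -0.   ])]
bur_stand [array([0.669, 0.433, 0.002])]
brush [array([ 0.431,  0.475, -0.   ])]
hammer [array([ 0.447, -0.42 ,  0.001])]
scrap_cup [array([ 0.523, -0.167,  0.03 ])]
```

View pics/j.png

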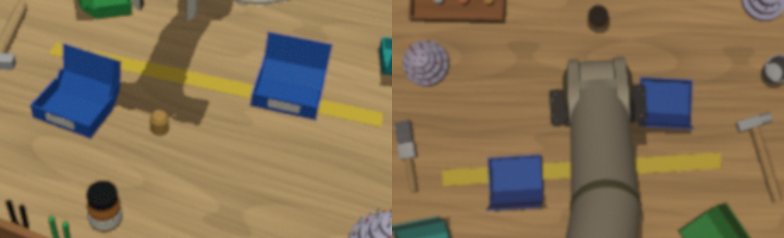

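The stamped bin stands flat and square on the tape (left crop 290,75; right crop 516,182). The plain bin and the bystanders are in place, and the arm is clear.

```bash
python3 -c "
from workcell import robot
print(robot.job_done())"
```

```text
the job is handed in; nothing more can be done
None
```

I handed the job in at about 26 s: I tipped both bins right over and let them back down, left then right. The left-hand bin had the stamp, and it now stands flat on the dispatch line with the tape wholly beneath its foot. The plain bin is back in its place to within about 5 mm and 0.05 rad, and the other bench items I could check had not moved.

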